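Move three samples on to their next station

TASK

The three amber samples are each due at their next station: the bottle goes from the stirrer to the balance, the slim vial from the balance to the finned cooling block, and the squat jar from the cooling block to the stirrer, each standing upright in the middle of its new plate. Park a sample on the empty cork stand on the way to make room, and leave the stand empty at the end. Set the samples down gently, never stand one on the bench or knock one over, and leave the glass beaker and the conical flask where they are.

Things in the scene. Friction and masses are not known exactly. Their poses are not given: they have to be found in the camera images.
- bottle: Sample bottle, amber glass with a white cap, 90 mm tall: round straight body 48 mm in diameter up to a height of 58 mm, then a shoulder narrowing to the neck, and a cap 34 mm in diameter from 68 to 90 mm. The tallest of the three; 0.08 to 0.17 kg. Starts on the stirrer. Origin at the centre of its underside, z up along its axis. Loose.
- vial: Slim sample vial, amber glass with a white cap, 80 mm tall: round straight body 28 mm in diameter up to a height of 62 mm, cap 25 mm in diameter from 66 to 80 mm. 0.035 to 0.07 kg. Starts on the balance. Origin at the centre of its underside, z up along its axis. Loose.
- jar: Squat sample jar, amber glass with a white cap, 52 mm tall: round straight body 54 mm in diameter up to a height of 36 mm, cap 51 mm in diameter from 38 to 52 mm. 0.08 to 0.16 kg. Starts on the cooling block. Origin at the centre of its underside, z up along its axis. Loose.
- balance: Top-loading balance: off-white low case 170 x 150 mm, 36 mm high, with a display and keys at its front, and a round steel pan 100 mm in diameter whose flat top is 50 mm above the bench; a thin ring 64 mm across marks its middle. The case reaches 110 mm to the front of the pan's middle and 60 mm behind it. Fixed to the bench in a run, turned by up to about 0.2 rad. Origin at bench level straight below the middle of its plate, z up; -x is its front.
- stirrer: Magnetic stirrer: grey case 155 x 120 mm, 48 mm high, with two black knobs at its front (61 mm high), and a square white ceramic plate 100 x 100 mm whose flat top is 60 mm above the bench; a thin ring 64 mm across marks its middle. The case reaches 96 mm to the front of the plate's middle and 60 mm behind it. Fixed to the bench in a run, turned by up to about 0.2 rad. Origin at bench level straight below the middle of its plate, z up; -x is its front.
- block: Cooling block: bare aluminium block 100 x 100 mm with upright fins at its sides and a flat square top 40 mm above the bench; a thin ring 64 mm across marks its middle. Fixed to the bench in a run, turned by up to about 0.2 rad. Origin at bench level straight below the middle of its plate, z up; -x is its front.
- stand: Waiting stand: a round cork disc 100 mm in diameter, flat top 20 mm above the bench; a thin ring 64 mm across marks its middle. Empty at the start. Fixed to the bench in a run, turned by up to about 0.2 rad. Origin at bench level straight below the middle of its plate, z up; -x is its front.
- beaker: Bystander: an open glass beaker 60 mm across and 75 mm tall. Origin at the centre of its underside. Loose, not to be disturbed.
- flask: Bystander: a conical glass flask, 66 mm across at the foot, 88 mm tall. Origin at the centre of its underside. Loose, not to be disturbed.
Things that resemble listed ones, but are neither listed nor needed, are in the scene too. Leave any pink look-alike of the vial alone.

How it is judged:
On the way:
1. one of the three samples stands, released, on the cork stand (within 30 mm of its middle) (((horizontal distance between bottle and stand below 0.03 m and z of bottle in the frame of stand between 0.015 and 0.025 m and angle between bottle's own z axis and vertical below 0.1 rad and linear speed of bottle below 0.02 m/s and contact force between bottle and the fingers below 0.1 N) or (horizontal distance between vial and stand below 0.03 m and z of vial in the frame of stand between 0.015 and 0.025 m and angle between vial's own z axis and vertical below 0.1 rad and linear speed of vial below 0.02 m/s and contact force between vial and the fingers below 0.1 N) or (horizontal distance between jar and stand below 0.03 m and z of jar in the frame of stand between 0.015 and 0.025 m and angle between jar's own z axis and vertical below 0.1 rad and linear speed of jar below 0.02 m/s and contact force between jar and the fingers below 0.1 N))), for 0.2 s.
At the end, for the whole second after the job is handed in: The bottle stands on the balance pan, the vial on the cooling block and the jar on the stirrer plate, each within 15 mm of the plate's middle, its underside within 5 mm of the plate's top, within 0.1 rad of upright, released and at rest (under 0.02 m/s); so the cork stand is empty (horizontal distance between bottle and balance below 0.015 m and z of bottle in the frame of balance between 0.045 and 0.055 m and angle between each of bottle, vial, jar's own z axis and vertical below 0.1 rad and linear speed of each of bottle, vial, jar below 0.02 m/s and contact force between each of bottle, vial, jar and the fingers below 0.1 N and horizontal distance between vial and block below 0.015 m and z of vial in the frame of block between 0.035 and 0.045 m and horizontal distance between jar and stirrer below 0.015 m and z of jar in the frame of stirrer between 0.055 and 0.065 m); the robot touches nothing.
It fails at once if a sample stands or lies on the bench (its underside's centre under 10 mm above the bench) (height (world z) of any of bottle, vial, jar below 0.01 m).
It fails at once if a sample is tipped by more than 0.6 rad (angle between any of bottle, vial, jar's own z axis and vertical above 0.6 rad).
It fails at once if a sample is dropped or thrown: it moves faster than 0.5 m/s out of the fingers (a fall of about 13 mm) ((linear speed of bottle above 0.5 m/s and contact force between bottle and the fingers below 0.05 N) or (linear speed of vial above 0.5 m/s and contact force between vial and the fingers below 0.05 N) or (linear speed of jar above 0.5 m/s and contact force between jar and the fingers below 0.05 N)).
It fails at once if the beaker or the flask is moved by more than 20 mm (distance of any of beaker, flask from where it was at the start of the episode above 0.02 m).
It also fails if it takes over 120 s, if anything falls off the work surface, if the arm or the gripper's body presses on something with over 40 N, if the wrist force passes 120 N, or if a joint passes its speed limit or range.

ROBOT

A 6-joint arm with a two-finger parallel gripper is mounted at the origin on the work surface. World frame = base frame: x ahead of the robot, y to its left, z up, the work surface at z = 0. Lengths are in m, angles in rad, forces in N, time in s.
With the tool pointing down it reaches from about 0.275 to 1 m from the base axis. Payload 8.4 kg.
Tool frame: the origin (TCP) lies at the centre of the arm's flange, where the gripper is bolted on; the fingertips stand 173 mm ahead of it and the grasp point (between the pads) lies 155 mm ahead of it; z points along the fingers, y is the line along which they close (so a half turn about z gives the same grasp; the last joint's range is limited). The gripper opens to 85 mm and grips with 20 to 120 N. Pads are 22 mm wide; open, the fingers measure 114 mm over their backs; the gripper's body (76 mm by 85 mm) begins 54 mm behind the grasp point. The pads swing forward as they close: fully open they stand 13 mm farther back than shut.
Start: joints at [1.137, 0.353, 1.633, -0, 1.155, -0.002], TCP at [0.262, 0.568, 0.405] pointing down, gripper open.
Joint ranges: [-2.63, 2.63], [-0.92, 2.1], [0.06, 2.66], [-1.3, 4.44], [0, 2.69], [-3.02, 3.02]. Speed limits (rad/s): [2.22, 2.22, 2.79, 3.14, 3.14, 3.14].

INTERFACE

Orientations are given as [roll, pitch, yaw] about the fixed x, y, z axes, in that order (R = Rz(yaw) Ry(pitch) Rx(roll)).
In Python, from workcell import get_obs, grab_frame, get_calibration, hand_in, boxes_of, cut_out, place_of gives the robot as it stands.
- The arm moves only by the shell command python3 -m creep 'ROWS' [FORCE]. ROWS is JSON, a list that holds one entry, the list of rows, each a list of 7 numbers: the finger opening in mm, from 0 to 85.4, then the shift along the tool's x, y, z in mm, then the turn, a rotation vector about the tool's x, y, z in rad. In form: [[[gripper, dx, dy, dz, wx, wy, wz], ...]]. A call has 1 to 5 rows; each row shifts and turns the commanded pose from where the row before left it, along the tool's axes as they then stand; what a row does not reach is not made up. A row lasts 1/10 s, in which the tool goes at most 50 mm and 8.59 degrees, less where a joint would pass 70% of its speed; a pose out of reach is approached as far as the arm can. A call is refused whole if a number of a shift passes 50 or a number of a turn 0.15, either way. A call with a gripper value outside its range is refused whole. The fingers move at their own pace and stop on an object; FORCE is the grip in N (left out, the last holds). Time passes only in rows, so rows that do not move let the fingers close. It gives the time, the measured TCP pose, the force, the opening and the grip force at its end, in the units of the state.
- get_obs(): the state, without advancing time (a new reading comes with each control period).
- grab_frame(name): name is "scene" or "top"; returns the picture (384x512x3 uint8, red, green, blue); there is no depth.
- get_calibration(name): a dict with "K" (3x3 intrinsics, pixels), "extrinsics" (4x4, takes a point from world to camera coordinates). Camera axes: x right, y down, z forward; pixel columns grow to the right and rows downward; lengths in m; the calibration is good to about 2 mm. A picture is of the moment at which its call begins. get_calibration takes no time and is no camera call.
- hand_in(): hands the job in; it is judged then, once.
Trained networks look in the newest picture that a camera, given by its name, has taken for a name from the list of things; names that differ only in an ending like _2 or _b are one class to them, and where a whole thing is asked for, a point or a joint stands for the part that bears it (a point fixed in the world has none). Each returns a list of dicts, best first, with "score" (0 to 1); they miss things now and then, are a little off and sometimes report something else, mostly with a low value. They report only what shows in the picture. A call takes as long as a camera call. They do not tell look-alikes from the thing itself.
- boxes_of(thing, camera): "extent" ([left, top, width, height] in pixels, round what is visible of it).
- cut_out(thing, camera): "mask" (384x512 bool, what is visible of it) and "extent" ([left, top, width, height] in pixels, round what is visible of it).
- place_of(thing, camera): "pixel" ([column, row] in pixels: a listed point, or the origin of a listed thing).
The state is a dict: "time_s": time; "joint_positions": joint angles; "joint_vel": joint speeds; "tau": joint torques, N m; "tcp_pos": TCP position; "tool_rot": TCP orientation; "wrist_force": force on the tool from outside, world axes, zero at the start; "ft_torque": the same for the moment, N m; "opening": finger opening in m; "grasp_force": force on a finger pad.
Only numpy, scipy, OpenCV 4.12 (cv2) and the standard library are available. Lean on these libraries where they do the work, as an engineer would, in place of code of your own. Each camera call takes 0.05 s, during which the arm holds its last target. There are 200 camera calls.

## Working session

There is one attempt and no reset: what is moved stays moved. The work goes in short steps, Python scripts to look and compute and a shell command to move; the robot and the scene stay as the last step left them, time stands still between calls to the robot, and variables do not carry over. Pictures are saved under pics/ and viewed, at most 17 in all, crops included, and the job is handed in when it is done.

```bash
mkdir -p pics; ls; cat > h.py <<'E'
import numpy as np, cv2
from workcell import *
def ray(cam,px,z):
    c=get_calibration(cam);K=np.array(c["K"]);T=np.array(c["extrinsics"])
    R=T[:3,:3];t=T[:3,3];o=-R.T@t
    d=R.T@np.linalg.inv(K)@np.array([px[0],px[1],1.]);s=(z-o[2])/d[2]
    return (o+s*d)
def proj(cam,p):
    c=get_calibration(cam);K=np.array(c["K"]);T=np.array(c["extrinsics"])
    q=K@(T[:3,:3]@np.array(p)+T[:3,3]);return q[:2]/q[2]
def campos(cam):
    T=np.array(get_calibration(cam)["extrinsics"]);return -T[:3,:3].T@T[:3,3]
def save(cam,name):
    im=grab_frame(cam);cv2.imwrite("pics/"+name,im[:,:,::-1].copy());return im
E
python3 - <<'E'
from h import *
for c in("top","scene"):
    save(c,c+"0.png");print(c,campos(c).round(3))
    for n,z in dict(balance=0,stirrer=0,block=0,stand=0,bottle=.06,vial=.05,jar=.04,beaker=0,flask=0).items():
        print(n,[(round(r["score"],2),np.round(r["pixel"],1).tolist(),ray(c,r["pixel"],z).round(3).tolist()) for r in place_of(n,c)[:3]])
o=get_obs();print(o["tcp_pos"],o["tool_rot"],o["wrist_force"],o["opening"])
E
```

```text
pics
top [ 0.318 -0.02   1.265]
balance [(0.88, [384.5, 171.1], [0.594, -0.385, 0.0]), (0.28, [200.7, 254.2], [0.375, 0.134, 0.0])]
stirrer [(0.78, [115.1, 220.3], [0.475, 0.371, 0.0])]
block [(0.94, [286.3, 207.5], [0.498, -0.105, 0.0])]
stand [(0.86, [210.5, 184.9], [0.568, 0.105, 0.0])]
bottle [(0.76, [103.2, 213.0], [0.487, 0.385, 0.06]), (0.35, [284.6, 141.3], [0.671, -0.103, 0.06])]
vial [(0.67, [382.3, 134.6], [0.686, -0.372, 0.05]), (0.55, [388.7, 169.3], [0.588, -0.383, 0.05]), (0.35, [288.3, 208.9], [0.487, -0.107, 0.05])]
jar [(0.67, [290.5, 208.8], [0.489, -0.114, 0.04])]
beaker [(0.75, [199.5, 253.8], [0.376, 0.137, 0.0])]
flask [(0.82, [283.8, 138.3], [0.698, -0.105, 0.0]), (0.43, [114.4, 218.0], [0.481, 0.373, 0.0]), (0.23, [286.1, 207.6], [0.498, -0.105, 0.0])]
scene [ 1.117 -0.81   0.926]
balance [(0.6, [184.9, 300.1], [0.584, -0.373, 0.0])]
stirrer [(0.83, [299.3, 144.0], [0.467, 0.387, 0.0])]
block [(0.63, [227.0, 227.0], [0.512, -0.107, 0.0])]
stand [(0.7, [277.0, 195.4], [0.556, 0.097, 0.0])]
bottle [(0.66, [306.1, 133.1], [0.494, 0.382, 0.06])]
vial [(0.84, [179.7, 293.0], [0.588, -0.389, 0.05]), (0.58, [213.7, 329.1], [0.718, -0.418, 0.05])]
jar [(0.93, [221.5, 213.3], [0.49, -0.102, 0.04])]
beaker []
flask [(0.61, [274.9, 252.4], [0.683, -0.11, 0.0])]
[0.26155371 0.56764378 0.40470181] [-3.14158920e+00 -3.97228513e-06  2.70979356e+00] [ 0.83209849  0.59611669 -0.23024186] 0.08533137388768351
```

View pics/top0.png

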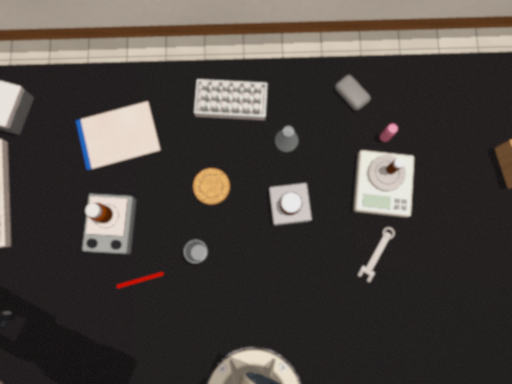

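View pics/scene0.png

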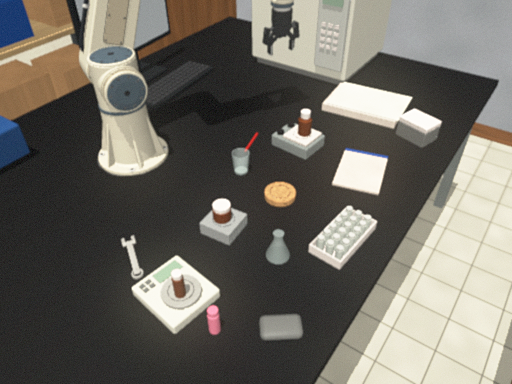

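The pictures show the layout. In the top view, the bottle on the stirrer is at (100,212), the jar on the block at (291,203) and the vial on the balance at (395,165). The pink look-alike is at (389,132), the stand at (211,186), the flask at (287,139) and the beaker at (196,251). Next I'll refine these with cap blobs and overlays.

```bash
cat > ov.py <<'E'
from h import *
TOPZ=dict(balance=.05,stirrer=.06,block=.04,stand=.02)
SH=dict(balance=.05,stirrer=None,block=None,stand=.05)
def overlay(P,name,objs={},S=10/3.):
    a=np.linspace(0,2*np.pi,60);rows=[]
    for cam in("top","scene"):
        im=grab_frame(cam)[:,:,::-1].copy();r=[]
        for n in TOPZ:
            x,y,w=P[n];z=TOPZ[n];c=proj(cam,(x,y,z+.02));l,t=int(c[0])-30,int(c[1])-30
            cr=cv2.resize(im[t:t+60,l:l+60],(200,200),interpolation=cv2.INTER_CUBIC)
            def dr(pts,col):
                q=np.array([(proj(cam,p)+.5-[l,t])*S for p in pts])
                cv2.polylines(cr,[np.int32(q*8)],True,col,1,cv2.LINE_AA,3)
            if SH[n]: dr([(x+.05*np.cos(b),y+.05*np.sin(b),z) for b in a],(0,255,0))
            else:
                R=np.array([[np.cos(w),-np.sin(w)],[np.sin(w),np.cos(w)]])
                dr([(*(R@[sx*.05,sy*.05]+[x,y]),z) for sx,sy in((1,1),(1,-1),(-1,-1),(-1,1))],(0,255,0))
            for (ox,oy,oz,rad) in objs.get(n,[]): dr([(ox+rad*np.cos(b),oy+rad*np.sin(b),oz) for b in a],(255,0,255))
            r.append(cr)
        rows.append(np.hstack(r))
    cv2.imwrite("pics/"+name,np.vstack(rows))
E
python3 - <<'E'
from ov import *
from scipy.optimize import least_squares
P=dict(balance=(.589,-.379,0),stirrer=(.471,.379,0),block=(.505,-.106,0),stand=(.562,.101,0))
# stand: saturated orange blob centroid; samples: amber+cap mask centroid from nets
im={c:grab_frame(c) for c in("top","scene")}
def tri(pix,z):
    f=lambda v:np.concatenate([proj(c,(v[0],v[1],z))-pix[c] for c in pix])
    s=least_squares(f,[.5,0]);return s.x,s.fun
hint=dict(bottle=(.49,.383,.15),vial=(.588,-.386,.13),jar=(.49,-.105,.092),stand=(.562,.101,.02))
for n,(x,y,z) in hint.items():
    pix={}
    for c in im:
        k=proj(c,(x,y,z));h=cv2.cvtColor(im[c],cv2.COLOR_RGB2HSV).astype(int)
        if n=="stand": m=(h[...,1]>110)&(h[...,0]<25)&(h[...,2]>100);R=25
        else: m=(h[...,1]<50)&(h[...,2]>190);R=9 if n!="jar" else 13
        yy,xx=np.nonzero(m);s=(abs(xx-k[0])<R)&(abs(yy-k[1])<R)
        print(n,c,k.round(1),s.sum(),[xx[s].mean().round(1),yy[s].mean().round(1)] if s.any() else None)
        if s.any(): pix[c]=np.array([xx[s].mean(),yy[s].mean()])
    # cap blob centre: cap mid-height approx
    zz={"bottle":.144,"vial":.126,"jar":.088,"stand":.02}[n]
    r,e=tri(pix,zz);print("   ->",r.round(4),e.round(1))
overlay(P,"ov0.png",dict(stirrer=[(.49,.383,.15,.017)],balance=[(.588,-.386,.13,.0125)],block=[(.49,-.105,.092,.0255)]))
E
```

```text
bottle top [ 91.9 207.2] 195 [np.float64(92.8), np.float64(207.4)]
bottle scene [307.  110.6] 79 [np.float64(305.2), np.float64(113.1)]
   -> [0.4888 0.3812] [ 0.7  0.5  1.1 -0.9]
vial top [398.9 162.2] 225 [np.float64(400.1), np.float64(161.4)]
vial scene [176.3 271.1] 289 [np.float64(176.2), np.float64(270.6)]
   -> [ 0.5881 -0.3871] [-1.2  1.1  0.1  1.9]
jar top [288.6 205.5] 492 [np.float64(290.2), np.float64(204.5)]
jar scene [219.9 200.7] 221 [np.float64(220.9), np.float64(205.6)]
   -> [ 0.496  -0.1113] [ 0.6 -1.1 -0.6 -1.9]
stand top [211.3 185.5] 1123 [np.float64(211.0), np.float64(185.7)]
stand scene [279.4 190.6] 678 [np.float64(279.7), np.float64(193.6)]
   -> [0.5638 0.0991] [ 1.1 -0.9 -0.1 -2.4]
```

View pics/ov0.png

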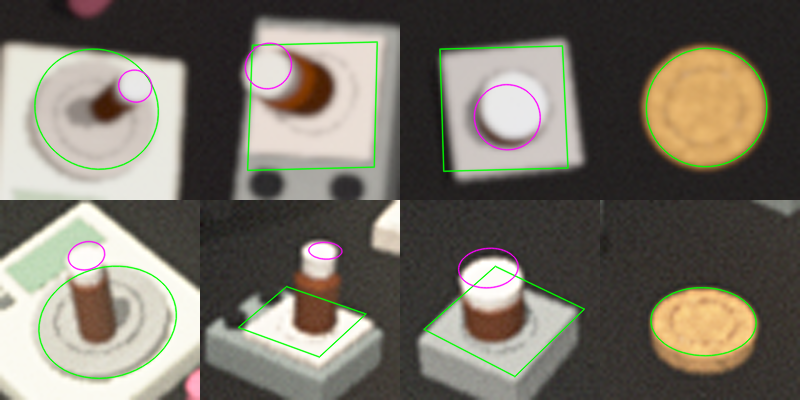

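The stand overlay fits in both views. In the crops, the pan is centred near (93,116), and the stirrer and block outlines are off by about 8 mm and turned. I'll refine by matching edges in both views.

```bash
cat > fit.py <<'E'
from ov import *
from scipy.optimize import differential_evolution
def grad(cam):
    g=cv2.GaussianBlur(grab_frame(cam),(0,0),.8).astype(np.float32)
    s=sum(np.hypot(cv2.Sobel(g[...,i],5,1,0),cv2.Sobel(g[...,i],5,0,1)) for i in range(3));return np.minimum(s,250)
def pts(kind,x,y,w,z,r):
    if kind=="c":
        a=np.linspace(0,2*np.pi,80,endpoint=False);q=np.c_[r*np.cos(a),r*np.sin(a)]
    else:
        t=np.linspace(-r,r,24);o=np.full(24,r);q=np.r_[np.c_[t,o],np.c_[t,-o],np.c_[o,t],np.c_[-o,t]]
    c,s=np.cos(w),np.sin(w);return np.c_[q@np.array([[c,s],[-s,c]])+[x,y],np.full(len(q),z)]
def fit(G,shapes,x0,y0,d=.015,wmax=.25):
    C={c:get_calibration(c) for c in G}
    def cost(v):
        s=0
        for c in G:
            K=np.array(C[c]["K"]);T=np.array(C[c]["extrinsics"])
            for k,z,r in shapes:
                q=(pts(k,v[0],v[1],v[2],z,r)@T[:3,:3].T+T[:3,3])@K.T;q=(q[:,:2]/q[:,2:]).astype(np.float32)
                s-=cv2.remap(G[c],q[:,0].copy(),q[:,1].copy(),cv2.INTER_LINEAR).mean()
        return s
    r=differential_evolution(cost,[(x0-d,x0+d),(y0-d,y0+d),(-wmax,wmax)],seed=1,popsize=20,maxiter=60)
    return r.x,r.fun
E
python3 - <<'E'
from fit import *
G={c:grad(c) for c in("top","scene")}
J={"balance":([("c",.05,.05),("c",.05,.032)],.584,-.377),"stirrer":([("s",.06,.05),("c",.06,.032)],.478,.375),"block":([("s",.04,.05),("c",.04,.032)],.501,-.11),"stand":([("c",.02,.05)],.563,.1),
"bottle":([("c",.15,.017)],.489,.381),"vial":([("c",.13,.0125)],.588,-.387),"jar":([("c",.092,.0255)],.496,-.111)}
R={}
for n,(s,x,y) in J.items():
    R[n],f=fit(G,s,x,y);tt=[fit({c:G[c]},s,x,y)[0][:2].round(4) for c in G]
    print(n,R[n].round(4),round(f),tt)
b,v,j=R["bottle"],R["vial"],R["jar"]
overlay(R,"ov1.png",dict(stirrer=[(b[0],b[1],.15,.017),(R["stirrer"][0],R["stirrer"][1],.06,.032)],balance=[(v[0],v[1],.13,.0125),(R["balance"][0],R["balance"][1],.05,.032)],block=[(j[0],j[1],.092,.0255),(R["block"][0],R["block"][1],.04,.032)]))
E
```

```text
balance [ 0.5854 -0.3789 -0.123 ] -663 [array([ 0.5771, -0.3729]), array([ 0.5869, -0.3826])]
stirrer [ 0.4837  0.3748 -0.0763] -765 [array([0.4789, 0.375 ]), array([0.4858, 0.3839])]
block [ 0.5003 -0.1119  0.1112] -924 [array([ 0.5005, -0.1105]), array([ 0.5007, -0.1143])]
stand [ 0.5644  0.0996 -0.1775] -500 [array([0.5607, 0.1026]), array([0.5663, 0.0991])]
bottle [0.4842 0.3786 0.0576] -489 [array([0.4829, 0.3799]), array([0.4894, 0.3754])]
vial [ 0.5922 -0.389   0.0308] -398 [array([ 0.573, -0.372]), array([ 0.5899, -0.3906])]
jar [ 0.499  -0.1119  0.0794] -481 [array([ 0.4981, -0.1103]), array([ 0.504 , -0.1174])]
```

View pics/ov1.png

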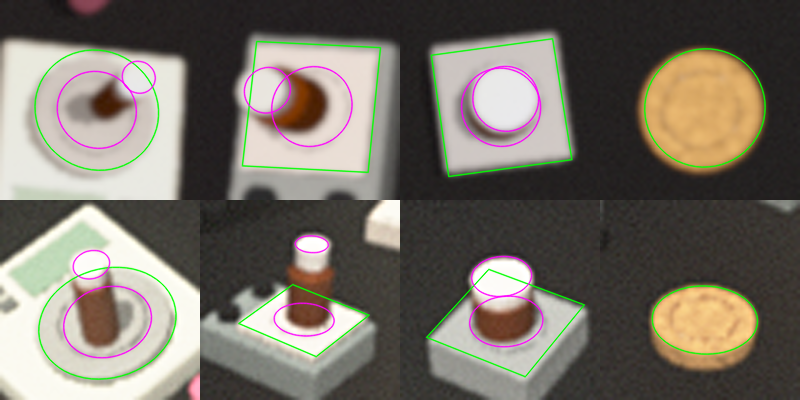

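```bash
python3 -m creep '[[[85,0,0,0,0,0,-0.144],[85,0,0,0,0,0,-0.144],[85,0,0,0,0,0,-0.144],[85,-15,-40,0,0,0,0],[85,-16,-45,0,0,0,0]]]' 40
python3 -m creep '[[[85,-16,-45,0,0,0,0],[85,-16,-45,0,0,0,0],[85,-16,-45,0,0,0,0],[85,-16,-45,0,0,0,0],[85,-16,-45,0,0,0,0]]]'
python3 -m creep '[[[85,-16,-45,0,0,0,0],[85,-16,-45,0,0,0,0],[85,-16,-45,0,0,0,0],[85,-16,-45,0,0,0,0],[85,-16,-45,0,0,0,0]]]'
```

```text
time_s: 1.9
tcp_pos: [0.2925, 0.4826, 0.4044]
tool_rot: [3.141, 0.0, -3.139]
wrist_force: [0.5, -0.3, -0.5]
opening: 0.085
grasp_force: 0.0
time_s: 2.4
tcp_pos: [0.3728, 0.2559, 0.4049]
tool_rot: [3.141, 0.001, -3.141]
wrist_force: [0.8, 1.0, -0.2]
opening: 0.085
grasp_force: 0.0
time_s: 2.9
tcp_pos: [0.4529, 0.0307, 0.4051]
tool_rot: [3.141, 0.001, -3.141]
wrist_force: [0.4, 0.3, 0.0]
opening: 0.0853
grasp_force: 0.0
```

```bash
python3 -m creep '[[[85,-12,-36,0,0,0,0],[85,-12,-36,0,0,0,0],[85,-12,-36,0,0,0,0],[85,-11,-35,0,0,0,0],[85,0,0,30,0,0,0]]]'
python3 -m creep '[[[85,0,0,40,0,0,0],[85,0,0,10,0,0,0],[85,0,0,0,0,0,0],[85,0,0,0,0,0,0]]]'
python3 - <<'E'
from h import *
import cv2
a=save("scene","s1.png");b=save("top","t1.png")
k=proj("scene",(.5,-.112,.1)).astype(int);q=proj("top",(.5,-.112,.1)).astype(int)
f=lambda im,k:cv2.resize(im[k[1]-60:k[1]+60,k[0]-60:k[0]+60,::-1],(400,400),interpolation=3)
cv2.imwrite("pics/c1.png",np.hstack([f(a,k),f(b,q)]))
E
```

```text
time_s: 3.4
tcp_pos: [0.5024, -0.1141, 0.3777]
tool_rot: [-3.139, 0.008, 3.139]
wrist_force: [0.9, -0.2, -0.7]
opening: 0.085
grasp_force: 0.0
time_s: 3.8
tcp_pos: [0.5003, -0.1102, 0.3259]
tool_rot: [-3.141, 0.001, -3.141]
wrist_force: [0.5, -0.9, -0.3]
opening: 0.0847
grasp_force: 0.0
```

View pics/c1.png

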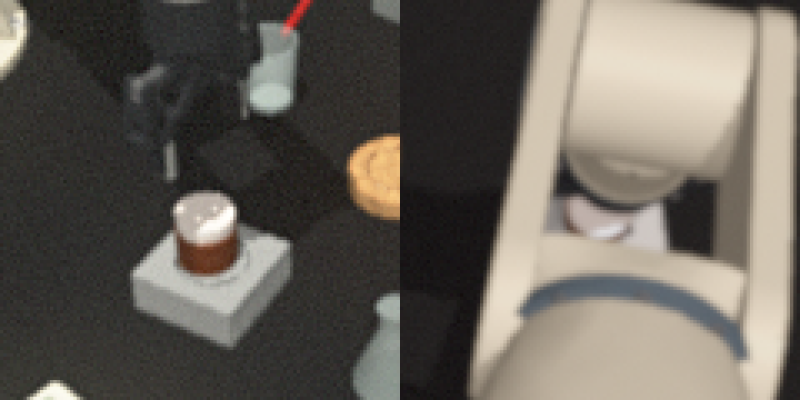

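The scene crop shows the open fingers at (170,165) and (243,110), straddling the jar at (205,235). I'll go down and grip.

```bash
python3 -m creep '[[[85,0,0,35,0,0,0],[85,0,0,30,0,0,0],[85,0,0,22,0,0,0],[85,0,0,15,0,0,0],[85,0,0,5,0,0,0]]]'
python3 -m creep '[[[85,0,0,0,0,0,0],[58,0,0,0,0,0,0],[50,0,0,0,0,0,0],[45,0,0,0,0,0,0],[45,0,0,0,0,0,0]]]' 40
python3 -m creep '[[[45,0,0,0,0,0,0],[45,0,0,0,0,0,0],[45,0,0,0,0,0,0]]]'
```

```text
time_s: 4.4
tcp_pos: [0.4999, -0.1102, 0.2175]
tool_rot: [3.142, -0.0, -3.141]
wrist_force: [-0.2, -1.1, -1.1]
opening: 0.0851
grasp_force: 0.0
time_s: 4.9
tcp_pos: [0.5002, -0.1104, 0.219]
tool_rot: [-3.141, 0.002, -3.142]
wrist_force: [-1.5, 1.1, 8.1]
opening: 0.0528
grasp_force: 41.1
time_s: 5.2
tcp_pos: [0.5002, -0.1104, 0.219]
tool_rot: [-3.141, 0.002, -3.142]
wrist_force: [-1.9, 1.0, 7.9]
opening: 0.053
grasp_force: 41.1
```

```bash
python3 -m creep '[[[45,0,0,-10,0,0,0],[45,0,0,-25,0,0,0],[45,0,0,-35,0,0,0],[45,-10,20,-15,0,0,0],[45,-12,40,0,0,0,0]]]'
python3 -m creep '[[[45,-12,45,0,0,0,0],[45,-12,45,0,0,0,0],[45,-12,40,0,0,0,0],[45,-6,20,0,0,0,0],[45,0,0,0,0,0,0]]]'
python3 -m creep '[[[45,0,0,0,0,0,0],[45,0,0,30,0,0,0],[45,0,0,30,0,0,0],[45,0,0,20,0,0,0],[45,0,0,10,0,0,0]]]'
```

```text
time_s: 5.7
tcp_pos: [0.5229, -0.0513, 0.3064]
tool_rot: [-3.14, 0.006, 3.139]
wrist_force: [1.4, 0.6, -1.1]
opening: 0.0528
grasp_force: 42.4
time_s: 6.2
tcp_pos: [0.5643, 0.1022, 0.3036]
tool_rot: [3.141, 0.002, -3.138]
wrist_force: [0.3, -0.8, -0.0]
opening: 0.0525
grasp_force: 42.4
time_s: 6.7
tcp_pos: [0.5627, 0.0982, 0.2113]
tool_rot: [-3.141, -0.003, 3.14]
wrist_force: [0.2, -0.1, -2.1]
opening: 0.0527
grasp_force: 42.4
```

```bash
python3 -m creep '[[[45,0,0,7,0,0,0],[45,0,0,3,0,0,0],[45,0,0,0,0,0,0],[45,0,0,0,0,0,0],[45,0,0,0,0,0,0]]]'
python3 -m creep '[[[45,0,0,2,0,0,0],[45,0,0,1,0,0,0],[45,0,0,0,0,0,0],[45,0,0,0,0,0,0]]]'
```

```text
time_s: 7.2
tcp_pos: [0.564, 0.0997, 0.2034]
tool_rot: [3.141, 0.001, -3.141]
wrist_force: [-0.1, 0.9, -1.2]
opening: 0.0525
grasp_force: 42.4
time_s: 7.6
tcp_pos: [0.5636, 0.0997, 0.1996]
tool_rot: [-3.142, -0.0, -3.141]
wrist_force: [0.1, -0.4, -1.0]
opening: 0.0527
grasp_force: 42.4
```

```bash
python3 -m creep '[[[45,0,0,1,0,0,0],[45,0,0,0,0,0,0],[45,0,0,0,0,0,0]]]'
python3 -m creep '[[[45,0,0,1,0,0,0],[45,0,0,0,0,0,0],[45,0,0,0,0,0,0]]]'
```

```text
time_s: 7.9
tcp_pos: [0.5637, 0.0997, 0.1991]
tool_rot: [3.142, 0.0, -3.141]
wrist_force: [-2.0, -0.1, 4.8]
opening: 0.0525
grasp_force: 42.9
time_s: 8.2
tcp_pos: [0.5637, 0.0997, 0.199]
tool_rot: [3.142, 0.0, -3.141]
wrist_force: [-6.2, 0.2, 17.1]
opening: 0.053
grasp_force: 44.2
```

```bash
python3 -m creep '[[[45,0,0,-1,0,0,0],[60,0,0,0,0,0,0],[70,0,0,0,0,0,0],[85,0,0,0,0,0,0],[85,0,0,0,0,0,0]]]'
python3 -m creep '[[[85,0,0,0,0,0,0],[85,0,0,-5,0,0,0],[85,0,0,-25,0,0,0],[85,0,0,-40,0,0,0],[85,0,0,-45,0,0,0]]]'
python3 -m creep '[[[85,0,0,-45,0,0,0],[85,0,-35,-5,0,0,0],[85,-2,-50,0,0,0,0],[85,-3,-49,0,0,0,0],[85,-3,-49,0,0,0,0]]]'
python3 -m creep '[[[85,-3,-49,0,0,0,0],[85,-3,-49,0,0,0,0],[85,-3,-49,0,0,0,0],[85,-3,-49,0,0,0,0],[85,-3,-49,0,0,0,0]]]'
python3 - <<'E'
from h import *
a=save("scene","s2.png");b=save("top","t2.png")
f=lambda im,c,p:(lambda k:cv2.resize(im[k[1]-40:k[1]+40,k[0]-40:k[0]+40,::-1],(400,400),interpolation=3))(proj(c,p).astype(int))
cv2.imwrite("pics/c2.png",np.hstack([f(a,"scene",(.564,.1,.05)),f(b,"top",(.564,.1,.05))]))
E
```

```text
time_s: 8.7
tcp_pos: [0.5636, 0.0997, 0.1985]
tool_rot: [-3.142, -0.0, -3.141]
wrist_force: [-0.3, 0.2, 0.5]
opening: 0.0852
grasp_force: 0.0
time_s: 9.2
tcp_pos: [0.5631, 0.0996, 0.3143]
tool_rot: [-3.141, -0.002, -3.141]
wrist_force: [0.2, 0.1, 0.3]
opening: 0.0851
grasp_force: 0.0
time_s: 9.7
tcp_pos: [0.5714, -0.0848, 0.3645]
tool_rot: [-3.141, 0.001, -3.141]
wrist_force: [0.4, 0.3, 0.3]
opening: 0.0852
grasp_force: 0.0
time_s: 10.2
tcp_pos: [0.5864, -0.3303, 0.3641]
tool_rot: [-3.142, 0.0, -3.142]
wrist_force: [1.4, 0.2, -0.6]
opening: 0.0847
grasp_force: 0.0
```

View pics/c2.png

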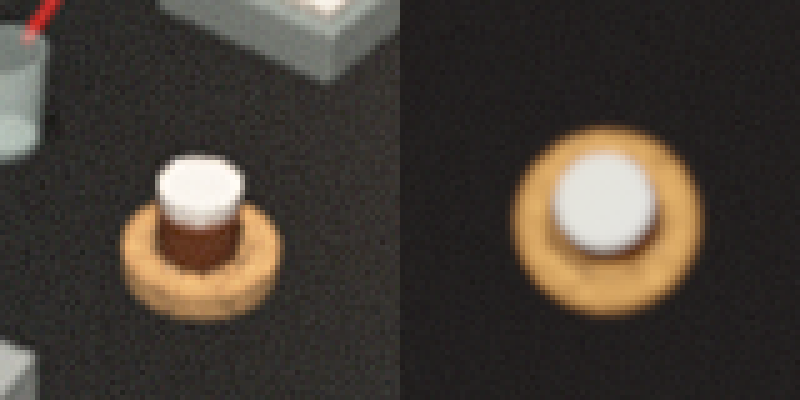

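The jar stands upright near the middle of the cork (crop right, cap (605,200) on the disc at (608,220)). The vial is next.

```bash
python3 -m creep '[[[85,-1,-30,0,0,0,0],[85,-1,-28,0,0,0,0],[85,0,0,15,0,0,0],[85,0,0,15,0,0,0],[85,0,0,0,0,0,0]]]'
python3 - <<'E'
from fit import *
G={"scene":grad("scene")}
x=fit(G,[("c",.13,.0125)],.589,-.388,d=.012)[0];print(x)
o=get_obs();print(o["tcp_pos"])
f=lambda im,c,p:(lambda k:cv2.resize(im[k[1]-40:k[1]+40,k[0]-40:k[0]+40,::-1],(400,400),interpolation=3))(proj(c,p).astype(int))
cv2.imwrite("pics/c3.png",np.hstack([f(save(c,"z.png"),c,(.589,-.387,.12)) for c in("scene","top")]))
E
```

```text
time_s: 10.8
tcp_pos: [0.5878, -0.3846, 0.3304]
tool_rot: [3.138, -0.005, -3.141]
wrist_force: [-0.3, 0.8, -0.7]
opening: 0.0852
grasp_force: 0.0
[ 0.60090903 -0.39998905  0.03927978]
[ 0.58826151 -0.38474176  0.33170579]
```

View pics/c3.png

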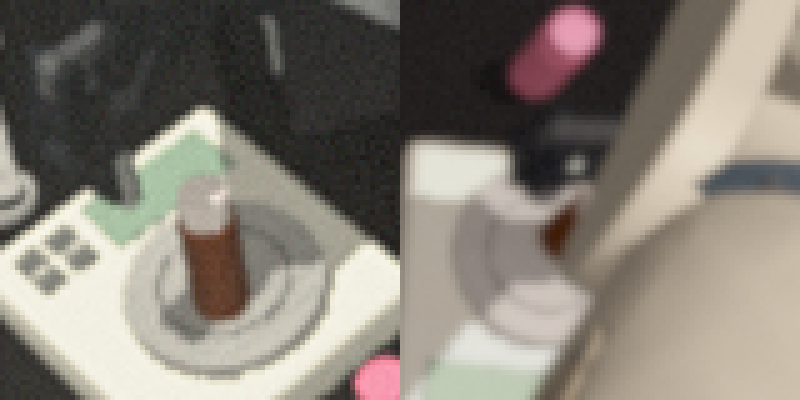

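```bash
python3 - <<'E'
from h import *
k=proj("scene",(.589,-.387,.12)).astype(int)
g=lambda u,v:(k-40+np.array([u,v])/5-.5)
print("captop",ray("scene",g(205,186),.13),"capbase",ray("scene",g(211,226),.116),"bottom",ray("scene",g(220,308),.05),"pan",ray("scene",g(226,288),.05))
t=get_obs()["tcp_pos"];print(proj("scene",(t[0],t[1]-.0425,.33-.16))-k+40,proj("scene",(t[0],t[1]+.0425,.33-.16))-k+40)
E
```

```text
captop [ 0.58757611 -0.38497742  0.13      ] capbase [ 0.59671102 -0.39336567  0.116     ] bottom [ 0.59183231 -0.39369319  0.05      ] pan [ 0.58622006 -0.38326013  0.05      ]
[25.3495517  37.85686986] [51.25592159 14.04993433]
```

Fingers and cap line up to within a few mm. I'll go down and grip.

```bash
python3 -m creep '[[[85,0,0,30,0,0,0],[85,0,0,30,0,0,0],[85,0,0,20,0,0,0],[85,0,0,5,0,0,0],[85,0,0,0,0,0,0]]]'
python3 -m creep '[[[60,0,0,0,0,0,0],[40,0,0,0,0,0,0],[32,0,0,0,0,0,0],[26,0,0,0,0,0,0],[22,0,0,0,0,0,0]]]' 30
python3 -m creep '[[[20,0,0,0,0,0,0],[20,0,0,0,0,0,0],[20,0,0,0,0,0,0]]]'
```

```text
time_s: 11.45
tcp_pos: [0.589, -0.3859, 0.2487]
tool_rot: [3.141, -0.0, -3.141]
wrist_force: [-0.4, -0.4, 0.1]
opening: 0.0851
grasp_force: 0.0
time_s: 11.95
tcp_pos: [0.589, -0.3864, 0.2496]
tool_rot: [-3.141, 0.001, -3.141]
wrist_force: [-0.6, 2.0, 6.0]
opening: 0.0274
grasp_force: 29.5
time_s: 12.25
tcp_pos: [0.589, -0.3864, 0.2496]
tool_rot: [-3.141, 0.001, -3.141]
wrist_force: [-1.3, 1.8, 6.0]
opening: 0.0274
grasp_force: 29.5
```

```bash
python3 - <<'E'
from h import *
f=lambda im,c,p:(lambda k:cv2.resize(im[k[1]-40:k[1]+40,k[0]-40:k[0]+40,::-1],(400,400),interpolation=3))(proj(c,p).astype(int))
cv2.imwrite("pics/c4.png",np.hstack([f(save(c,"z.png"),c,(.589,-.387,.12)) for c in("scene",)]))
E
```

```text
(no output)
```

View pics/c4.png

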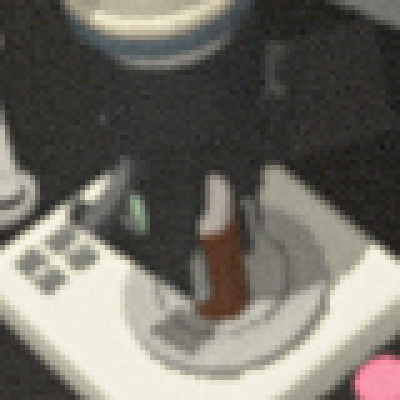

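```bash
python3 -m creep '[[[20,0,0,-10,0,0,0],[20,0,0,-25,0,0,0],[20,0,0,-30,0,0,0],[20,5,15,-15,0,0,0],[20,12,37,0,0,0,0]]]'
python3 -m creep '[[[20,13,40,0,0,0,0],[20,13,40,0,0,0,0],[20,13,40,0,0,0,0],[20,13,40,0,0,0,0],[20,12,37,0,0,0,0]]]'
python3 -m creep '[[[20,8,25,0,0,0,0],[20,0,0,20,0,0,0],[20,0,0,25,0,0,0],[20,0,0,15,0,0,0],[20,0,0,0,0,0,0]]]'
```

```text
time_s: 12.8
tcp_pos: [0.5728, -0.3362, 0.3322]
tool_rot: [-3.138, 0.006, 3.14]
wrist_force: [0.2, 0.7, 0.0]
opening: 0.0271
grasp_force: 29.7
time_s: 13.3
tcp_pos: [0.5068, -0.1357, 0.3292]
tool_rot: [-3.142, 0.0, -3.142]
wrist_force: [0.5, 0.8, 0.0]
opening: 0.0269
grasp_force: 29.7
time_s: 13.8
tcp_pos: [0.4989, -0.112, 0.2674]
tool_rot: [3.141, -0.003, -3.141]
wrist_force: [0.2, -0.3, -0.7]
opening: 0.0273
grasp_force: 29.7
```

```bash
python3 - <<'E'
from h import *
f=lambda im,c,p:(lambda k:cv2.resize(im[k[1]-40:k[1]+40,k[0]-40:k[0]+40,::-1],(400,400),interpolation=3))(proj(c,p).astype(int))
cv2.imwrite("pics/c5.png",np.hstack([f(save(c,"z.png"),c,(.5,-.112,.06)) for c in("scene",)]))
print(get_obs()["tcp_pos"],proj("scene",(.5,-.112,.06)),proj("scene",(.5,-.112,.04)))
E
```

```text
[ 0.49944589 -0.11220566  0.26844356] [221.77189122 211.61670886] [222.17285952 216.62730359]
```

View pics/c5.png

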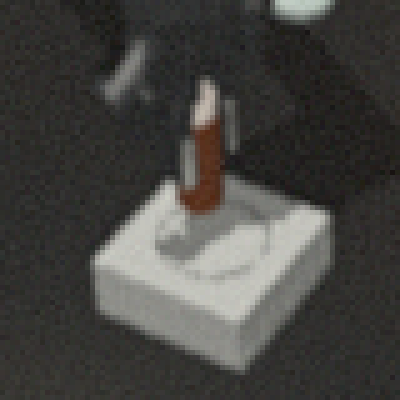

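```bash
python3 - <<'E'
from h import *
k=np.array([221,211]);g=lambda u,v:(k-40+np.array([u,v])/5-.5)
# ring 4 extremes -> centre ; block top corners (left,bottom,right,back-approx)
print("ring",ray("scene",g(213,243),.04),"cornersmid L/R",ray("scene",g(95,257),.04),ray("scene",g(331,212),.04), ray("scene",g(243,318),.04))
print("vial bottom",ray("scene",g(202,207),.069))
E
```

```text
ring [ 0.50863912 -0.11860899  0.04      ] cornersmid L/R [ 0.45972043 -0.16636065  0.04      ] [ 0.5496598  -0.05860461  0.04      ] [ 0.55970894 -0.15641918  0.04      ]
vial bottom [ 0.50508786 -0.12159831  0.069     ]
```

The vial is upright above the ring: its underside is at crop (202,207) and the ring centre at about (213,243). Relative to the ring it needs about +1 mm in x and +3 mm in y.

```bash
python3 -m creep '[[[20,-1,3,8,0,0,0],[20,0,0,10,0,0,0],[20,0,0,5,0,0,0],[20,0,0,2,0,0,0],[20,0,0,0,0,0,0]]]'
python3 -m creep '[[[20,0,0,1,0,0,0],[20,0,0,1,0,0,0],[20,0,0,0,0,0,0],[20,0,0,0,0,0,0]]]'
python3 -m creep '[[[20,0,0,1,0,0,0],[20,0,0,0,0,0,0],[20,0,0,0,0,0,0]]]'
```

```text
time_s: 14.35
tcp_pos: [0.5006, -0.1093, 0.2434]
tool_rot: [3.141, -0.001, -3.141]
wrist_force: [-0.6, 0.3, -0.3]
opening: 0.0277
grasp_force: 29.7
time_s: 14.75
tcp_pos: [0.5007, -0.1093, 0.2418]
tool_rot: [-3.142, 0.0, -3.141]
wrist_force: [0.1, -0.4, -0.7]
opening: 0.0272
grasp_force: 29.7
time_s: 15.05
tcp_pos: [0.5007, -0.1093, 0.2407]
tool_rot: [-3.142, -0.0, -3.141]
wrist_force: [0.7, -0.1, -0.6]
opening: 0.0269
grasp_force: 29.7
```

```bash
python3 -m creep '[[[20,0,0,1,0,0,0],[20,0,0,0,0,0,0],[20,0,0,0,0,0,0]]]'
python3 -m creep '[[[20,0,0,0.5,0,0,0],[20,0,0,0,0,0,0],[20,0,0,0,0,0,0]]]'
```

```text
time_s: 15.35
tcp_pos: [0.5007, -0.1093, 0.2397]
tool_rot: [3.142, -0.0, -3.141]
wrist_force: [-0.9, 0.3, -0.6]
opening: 0.0271
grasp_force: 29.8
time_s: 15.65
tcp_pos: [0.5008, -0.1093, 0.2395]
tool_rot: [-3.142, 0.0, -3.141]
wrist_force: [-0.9, 0.1, 6.0]
opening: 0.0271
grasp_force: 30.3
```

```bash
python3 -m creep '[[[28,0,0,-0.5,0,0,0],[34,0,0,0,0,0,0],[50,0,0,0,0,0,0],[85,0,0,0,0,0,0],[85,0,0,0,0,0,0]]]'
python3 -m creep '[[[85,0,0,0,0,0,0],[85,0,0,-15,0,0,0],[85,0,0,-35,0,0,0],[85,0,0,-40,0,0,0],[85,0,0,-40,0,0,0]]]'
python3 -m creep '[[[85,0,30,0,0,0,0],[85,1,48,0,0,0,0],[85,2,48,0,0,0,0],[85,2,48,0,0,0,0],[85,2,48,0,0,0,0]]]'
python3 -m creep '[[[85,2,48,0,0,0,0],[85,2,48,0,0,0,0],[85,2,48,0,0,0,0],[85,1,48,0,0,0,0],[85,0,48,0,0,0,0]]]'
python3 -m creep '[[[85,0,26,0,0,0,0],[85,0,0,0,0,0,0],[85,0,0,0,0,0,0]]]'
python3 - <<'E'
from h import *
def f(c,p):
    im=grab_frame(c);k=proj(c,p).astype(int);print(c,k);return cv2.resize(im[k[1]-40:k[1]+40,k[0]-40:k[0]+40,::-1],(400,400),interpolation=3)
cv2.imwrite("pics/c6.png",np.vstack([np.hstack([f("scene",(.487,.379,.13))])]))
cv2.imwrite("pics/c6.png",np.hstack([cv2.imread("pics/c6.png"),f("scene",(.5,-.109,.07))]))
E
```

```text
time_s: 16.15
tcp_pos: [0.5007, -0.1093, 0.2396]
tool_rot: [-3.142, -0.0, -3.141]
wrist_force: [0.5, -0.1, 0.1]
opening: 0.0758
grasp_force: 0.0
time_s: 16.65
tcp_pos: [0.5004, -0.1092, 0.3709]
tool_rot: [3.141, -0.001, -3.141]
wrist_force: [0.3, 0.1, -0.3]
opening: 0.0848
grasp_force: 0.0
time_s: 17.15
tcp_pos: [0.4932, 0.1145, 0.3699]
tool_rot: [3.142, 0.001, 3.141]
wrist_force: [0.8, 0.1, 0.7]
opening: 0.0851
grasp_force: 0.0
time_s: 17.65
tcp_pos: [0.486, 0.3548, 0.3697]
tool_rot: [-3.142, 0.0, -3.141]
wrist_force: [1.9, -0.9, -0.0]
opening: 0.0851
grasp_force: 0.0
time_s: 17.95
tcp_pos: [0.4862, 0.3789, 0.3692]
tool_rot: [-3.141, -0.001, -3.14]
wrist_force: [0.2, 0.4, -1.1]
opening: 0.0851
grasp_force: 0.0
scene [305 115]
scene [222 208]
```

View pics/c6.png

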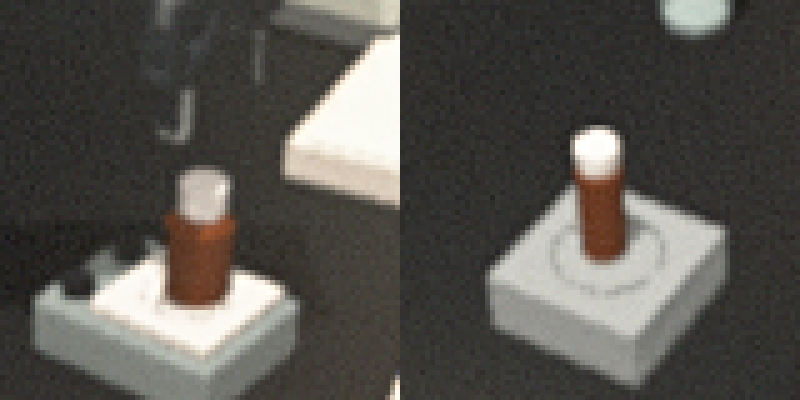

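The vial stands near the ring's middle: its underside is at (603,252) and the ring at (608,258), about 5 mm apart. I'll check the finger alignment above the bottle.

```bash
python3 - <<'E'
from fit import *
t=get_obs()["tcp_pos"];k=np.array([305,115])
P=lambda p:((proj("scene",p)-k+40.5)*5).round()
print(t,P((t[0],t[1]-.0425,t[2]-.16)),P((t[0],t[1]+.0425,t[2]-.16)),P((t[0],t[1],.15)),"est",P((.487,.379,.15)))
g=lambda u,v:(k-40+np.array([u,v])/5-.5)
print("captop",ray("scene",g(205,176),.15),"bot",ray("scene",g(198,292),.06))
k=np.array([222,208]);print("vial",ray("scene",g(203,252),.04),"cap",ray("scene",g(197,140),.12),"ring",ray("scene",g(208,259),.04))
im=grab_frame("top");k=proj("top",(.5,-.11,.08)).astype(int);cv2.imwrite("pics/c7.png",cv2.resize(im[k[1]-30:k[1]+30,k[0]-30:k[0]+30,::-1],(400,400),interpolation=3));print(k)
E
```

```text
[0.4865456  0.37775135 0.36948551] [178. 130.] [241.  79.] [204. 182.] est [206. 182.]
captop [0.48276891 0.38529336 0.15      ] bot [0.48721217 0.37945879 0.06      ]
vial [ 0.50314099 -0.11632022  0.04      ] cap [ 0.49969978 -0.10990214  0.12      ] ring [ 0.50915407 -0.11926341  0.04      ]
[290 202]
```

View pics/c7.png

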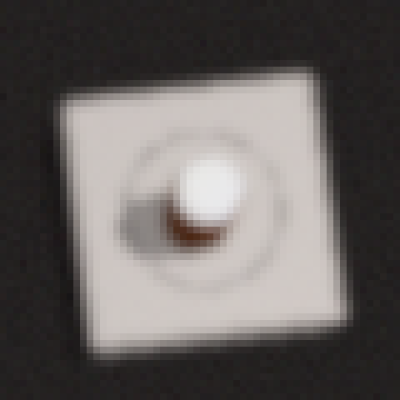

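The block's centre is at crop (205,211) and the vial cap at (212,188). I'll get the offset from rays and go down on the bottle.

```bash
python3 - <<'E'
from h import *
print("block",ray("top",(290.2,203.2),.04),"vialcap",ray("top",(291.3,199.7),.12))
E
python3 -m creep '[[[85,0,0,40,0,0,0],[85,0,0,35,0,0,0],[85,0,0,25,0,0,0],[85,0,0,10,0,0,0],[85,0,0,2,0,0,0]]]'
python3 -m creep '[[[70,0,0,0,0,0,0],[55,0,0,0,0,0,0],[50,0,0,0,0,0,0],[45,0,0,0,0,0,0],[40,0,0,0,0,0,0]]]' 40
python3 -m creep '[[[40,0,0,0,0,0,0],[40,0,0,0,0,0,0],[40,0,0,0,0,0,0]]]'
```

```text
block [ 0.50377382 -0.11343138  0.04      ] vialcap [ 0.50050641 -0.11046341  0.12      ]
time_s: 18.6
tcp_pos: [0.4866, 0.3778, 0.2569]
tool_rot: [-3.14, -0.002, 3.141]
wrist_force: [0.5, -0.2, 0.6]
opening: 0.0851
grasp_force: 0.0
time_s: 19.1
tcp_pos: [0.4871, 0.3793, 0.2595]
tool_rot: [3.14, 0.002, -3.141]
wrist_force: [-0.3, 0.3, 7.8]
opening: 0.047
grasp_force: 40.5
time_s: 19.4
tcp_pos: [0.4871, 0.3794, 0.2595]
tool_rot: [3.14, 0.002, -3.141]
wrist_force: [-1.3, 0.4, 7.4]
opening: 0.0465
grasp_force: 40.5
```

```bash
python3 -m creep '[[[40,0,0,-10,0,0,0],[40,0,0,-25,0,0,0],[40,0,0,-35,0,0,0],[40,0,0,-35,0,0,0],[40,0,-13,-10,0,0,0]]]'
python3 -m creep '[[[40,-4,-30,0,0,0,0],[40,-5,-42,0,0,0,0],[40,-6,-46,0,0,0,0],[40,-6,-46,0,0,0,0],[40,-6,-46,0,0,0,0]]]'
python3 -m creep '[[[40,-6,-46,0,0,0,0],[40,-6,-46,0,0,0,0],[40,-6,-46,0,0,0,0],[40,-6,-46,0,0,0,0],[40,-6,-46,0,0,0,0]]]'
python3 -m creep '[[[40,-6,-46,0,0,0,0],[40,-6,-46,0,0,0,0],[40,-6,-46,0,0,0,0],[40,-6,-46,0,0,0,0],[40,-6,-40,0,0,0,0]]]'
python3 -m creep '[[[40,-4,-30,0,0,0,0],[40,0,0,0,0,0,0],[40,0,0,25,0,0,0],[40,0,0,25,0,0,0],[40,0,0,15,0,0,0]]]'
```

```text
time_s: 19.9
tcp_pos: [0.4873, 0.3669, 0.3773]
tool_rot: [3.137, 0.005, -3.14]
wrist_force: [-0.2, -0.7, -1.2]
opening: 0.047
grasp_force: 41.6
time_s: 20.4
tcp_pos: [0.5128, 0.1533, 0.3721]
tool_rot: [-3.141, -0.001, -3.141]
wrist_force: [1.3, 0.4, -1.1]
opening: 0.0465
grasp_force: 41.6
time_s: 20.9
tcp_pos: [0.5426, -0.0766, 0.3722]
tool_rot: [-3.142, -0.001, -3.141]
wrist_force: [0.7, 0.1, -1.0]
opening: 0.047
grasp_force: 41.6
time_s: 21.4
tcp_pos: [0.5726, -0.3008, 0.372]
tool_rot: [3.141, -0.001, 3.141]
wrist_force: [-0.3, -0.4, -2.0]
opening: 0.0464
grasp_force: 41.6
time_s: 21.9
tcp_pos: [0.5763, -0.3274, 0.3053]
tool_rot: [3.14, -0.003, -3.141]
wrist_force: [-0.9, -0.5, -2.0]
opening: 0.0467
grasp_force: 41.7
```

```bash
python3 -m creep '[[[40,-2,-23,0,0,0,0],[40,-1,-23,0,0,0,0],[40,0,0,20,0,0,0],[40,0,0,10,0,0,0],[40,0,0,0,0,0,0]]]'
python3 - <<'E'
from h import *
def f(c,p):
    im=grab_frame(c);k=proj(c,p).astype(int);print(c,k);return cv2.resize(im[k[1]-40:k[1]+40,k[0]-40:k[0]+40,::-1],(400,400),interpolation=3)
cv2.imwrite("pics/c8.png",np.hstack([f(c,(.58,-.375,.07)) for c in("scene","top")]));t=get_obs()["tcp_pos"];print(t)
E
```

```text
time_s: 22.4
tcp_pos: [0.5798, -0.3733, 0.2756]
tool_rot: [3.139, -0.004, -3.141]
wrist_force: [-1.0, -0.3, -1.5]
opening: 0.0472
grasp_force: 41.8
scene [180 282]
top [388 170]
[ 0.58067319 -0.37362374  0.2776403 ]
```

View pics/c8.png

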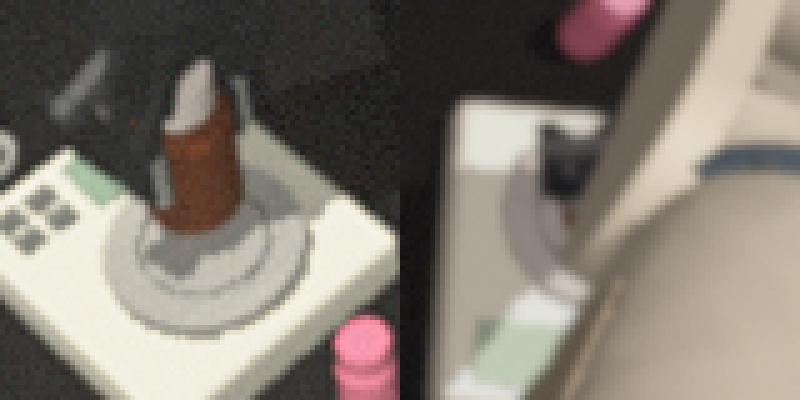

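```bash
python3 - <<'E'
from h import *
k=np.array([180,282]);g=lambda u,v:(k-40+np.array([u,v])/5-.5)
print("pan",ray("scene",g(205,254),.05),"bottle",ray("scene",g(199,208),.078))
E
```

```text
pan [ 0.58823378 -0.38618561  0.05      ] bottle [ 0.58451721 -0.38141084  0.078     ]
```

The bottle's underside is at crop (199,208) and the pan's middle at (205,254), so I shift about +3 mm in x and -4 mm in y, then lower.

```bash
python3 -m creep '[[[40,-3,-4,8,0,0,0],[40,0,0,10,0,0,0],[40,0,0,4,0,0,0],[40,0,0,2,0,0,0],[40,0,0,0,0,0,0]]]'
python3 -m creep '[[[40,0,0,1,0,0,0],[40,0,0,1,0,0,0],[40,0,0,0,0,0,0],[40,0,0,0,0,0,0]]]'
python3 -m creep '[[[40,0,0,1,0,0,0],[40,0,0,0,0,0,0],[40,0,0,0,0,0,0]]]'
```

```text
time_s: 23.0
tcp_pos: [0.5836, -0.3781, 0.2532]
tool_rot: [3.141, -0.001, -3.141]
wrist_force: [-0.5, -0.3, -1.0]
opening: 0.0469
grasp_force: 41.8
time_s: 23.4
tcp_pos: [0.5838, -0.3783, 0.2518]
tool_rot: [-3.141, 0.0, -3.141]
wrist_force: [0.1, -1.4, -0.8]
opening: 0.0468
grasp_force: 41.8
time_s: 23.7
tcp_pos: [0.5837, -0.3783, 0.2507]
tool_rot: [3.142, -0.0, -3.141]
wrist_force: [0.3, -0.9, -1.1]
opening: 0.047
grasp_force: 41.8
```

```bash
python3 -m creep '[[[40,0,0,1,0,0,0],[40,0,0,0,0,0,0],[40,0,0,0,0,0,0]]]'
python3 -m creep '[[[40,0,0,0.5,0,0,0],[40,0,0,0,0,0,0],[40,0,0,0,0,0,0]]]'
```

```text
time_s: 24.0
tcp_pos: [0.5838, -0.3782, 0.2497]
tool_rot: [-3.142, 0.0, -3.141]
wrist_force: [0.2, -0.2, -1.8]
opening: 0.0468
grasp_force: 41.9
time_s: 24.3
tcp_pos: [0.5838, -0.3782, 0.2496]
tool_rot: [-3.142, 0.0, -3.141]
wrist_force: [-2.2, 0.8, 5.4]
opening: 0.0469
grasp_force: 42.3
```

```bash
python3 -m creep '[[[45,0,0,-0.5,0,0,0],[52,0,0,0,0,0,0],[65,0,0,0,0,0,0],[85,0,0,0,0,0,0],[85,0,0,0,0,0,0]]]'
python3 -m creep '[[[85,0,0,0,0,0,0],[85,0,0,-15,0,0,0],[85,0,0,-35,0,0,0],[85,0,0,-40,0,0,0],[85,0,0,-25,0,0,0]]]'
python3 -m creep '[[[85,0,30,0,0,0,0],[85,2,48,0,0,0,0],[85,2,48,0,0,0,0],[85,2,48,0,0,0,0],[85,2,48,0,0,0,0]]]'
python3 -m creep '[[[85,2,48,0,0,0,0],[85,2,48,0,0,0,0],[85,2,48,0,0,0,0],[85,3,48,0,0,0,0],[85,3,48,0,0,0,0]]]'
python3 -m creep '[[[85,0,16,30,0,0,0],[85,0,0,45,0,0,0],[85,0,0,0,0,0,0]]]'
python3 - <<'E'
from h import *
print(get_obs()["tcp_pos"])
def f(c,p):
    im=grab_frame(c);k=proj(c,p).astype(int);print(c,k);return cv2.resize(im[k[1]-40:k[1]+40,k[0]-40:k[0]+40,::-1],(400,400),interpolation=3)
cv2.imwrite("pics/c9.png",np.vstack([np.hstack([f("scene",(.584,-.378,.09)),f("top",(.584,-.378,.09))])]))
E
```

```text
time_s: 24.8
tcp_pos: [0.5838, -0.3783, 0.2496]
tool_rot: [-3.142, 0.0, -3.141]
wrist_force: [0.4, 0.1, 0.3]
opening: 0.0849
grasp_force: 0.0
time_s: 25.3
tcp_pos: [0.5842, -0.3786, 0.3691]
tool_rot: [-3.139, 0.003, -3.141]
wrist_force: [-0.1, -0.3, -0.2]
opening: 0.0848
grasp_force: 0.0
time_s: 25.8
tcp_pos: [0.5754, -0.1546, 0.366]
tool_rot: [-3.141, 0.001, 3.141]
wrist_force: [0.9, 0.5, 0.8]
opening: 0.0847
grasp_force: 0.0
time_s: 26.3
tcp_pos: [0.5633, 0.0856, 0.3661]
tool_rot: [3.141, 0.002, -3.141]
wrist_force: [0.9, 0.5, 0.6]
opening: 0.0853
grasp_force: 0.0
time_s: 26.6
tcp_pos: [0.5615, 0.1002, 0.2861]
tool_rot: [-3.14, -0.008, -3.14]
wrist_force: [-0.5, -0.4, -0.7]
opening: 0.0851
grasp_force: 0.0
[0.56146342 0.10019569 0.28614718]
scene [179 278]
top [391 167]
```

View pics/c9.png

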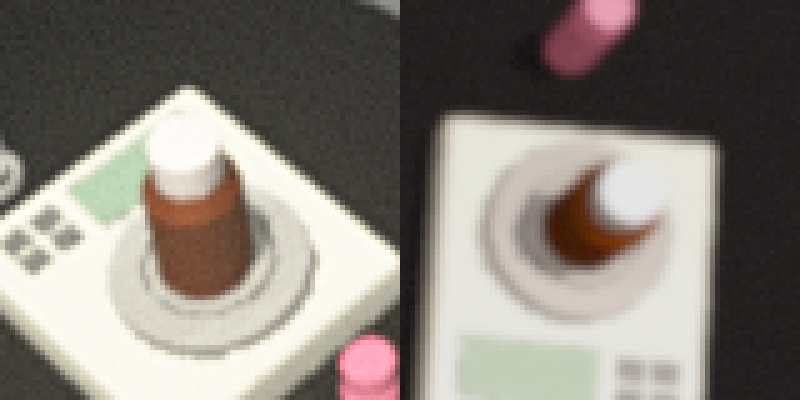

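```bash
python3 - <<'E'
from h import *
print("pan",ray("top",(386.3,172.1),.05),"cap",ray("top",(396.9,164.9),.14))
k=np.array([179,278]);g=lambda u,v:(k-40+np.array([u,v])/5-.5)
print("pan",ray("scene",g(209,274),.05),"bottle",ray("scene",g(203,267),.05),"cap",ray("scene",g(184,145),.14))
E
```

```text
pan [ 0.5804833  -0.37555211  0.05      ] cap [ 0.57880291 -0.37714642  0.14      ]
pan [ 0.58783352 -0.38646402  0.05      ] bottle [ 0.58260463 -0.38505133  0.05      ] cap [ 0.58348873 -0.38276812  0.14      ]
```

The bottle stands about 4 mm from the pan's middle in both views. The jar is next.

```bash
python3 -m creep '[[[85,-1,0,30,0,0,0],[85,-1,0,30,0,0,0],[85,0,0,20,0,0,0],[85,0,0,7,0,0,0],[85,0,0,0,0,0,0]]]'
python3 -m creep '[[[70,0,0,0,0,0,0],[58,0,0,0,0,0,0],[50,0,0,0,0,0,0],[45,0,0,0,0,0,0],[45,0,0,0,0,0,0]]]' 40
python3 -m creep '[[[45,0,0,0,0,0,0],[45,0,0,0,0,0,0],[45,0,0,0,0,0,0]]]'
```

```text
time_s: 27.2
tcp_pos: [0.5664, 0.0993, 0.2039]
tool_rot: [3.141, 0.001, 3.141]
wrist_force: [-0.4, 0.8, 0.8]
opening: 0.0853
grasp_force: 0.0
time_s: 27.7
tcp_pos: [0.5663, 0.0997, 0.2045]
tool_rot: [3.141, 0.002, -3.141]
wrist_force: [-1.9, -2.1, 10.8]
opening: 0.0523
grasp_force: 41.0
time_s: 28.0
tcp_pos: [0.5664, 0.0997, 0.2045]
tool_rot: [3.141, 0.002, -3.141]
wrist_force: [-2.2, -1.0, 10.3]
opening: 0.0524
grasp_force: 41.0
```

```bash
python3 -m creep '[[[45,0,0,-10,0,0,0],[45,0,0,-25,0,0,0],[45,0,0,-35,0,0,0],[45,0,0,-30,0,0,0],[45,5,20,-10,0,0,0]]]'
python3 -m creep '[[[45,12,40,0,0,0,0],[45,13,43,0,0,0,0],[45,13,43,0,0,0,0],[45,13,43,0,0,0,0],[45,13,43,0,0,0,0]]]'
python3 -m creep '[[[45,8,28,0,0,0,0],[45,4,15,0,0,0,0],[45,0,0,20,0,0,0],[45,0,0,20,0,0,0],[45,0,0,0,0,0,0]]]'
python3 - <<'E'
from h import *
print(get_obs()["tcp_pos"])
def f(c,p):
    im=grab_frame(c);k=proj(c,p).astype(int);print(c,k);return cv2.resize(im[k[1]-40:k[1]+40,k[0]-40:k[0]+40,::-1],(400,400),interpolation=3)
cv2.imwrite("pics/c10.png",np.hstack([f(c,(.482,.375,.08)) for c in("scene","top")]))
E
```

```text
time_s: 28.5
tcp_pos: [0.5619, 0.1189, 0.317]
tool_rot: [3.141, 0.006, 3.14]
wrist_force: [1.8, 0.8, -0.8]
opening: 0.0523
grasp_force: 42.6
time_s: 29.0
tcp_pos: [0.4958, 0.3334, 0.3138]
tool_rot: [3.141, 0.001, -3.141]
wrist_force: [-0.1, -0.4, -0.7]
opening: 0.0525
grasp_force: 42.6
time_s: 29.5
tcp_pos: [0.4838, 0.3737, 0.2708]
tool_rot: [-3.139, -0.003, -3.141]
wrist_force: [0.0, -1.2, -0.5]
opening: 0.0523
grasp_force: 42.6
[0.48382883 0.37367467 0.27083205]
scene [302 128]
top [104 213]
```

View pics/c10.png

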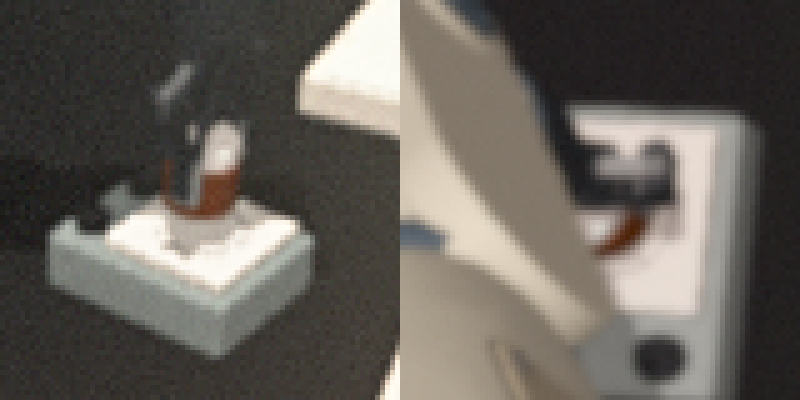

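```bash
python3 - <<'E'
from h import *
k=np.array([302,128]);g=lambda u,v:(k-40+np.array([u,v])/5-.5)
L,B,R=[ray("scene",g(*p),.06) for p in((107,235),(218,290),(300,226))]
print("mid",(L+R)/2,np.linalg.norm((L-R)[:2]),np.linalg.norm((L-B)[:2]),np.linalg.norm((R-B)[:2]),"jar",ray("scene",g(201,197),.086))
E
```

```text
mid [0.48399144 0.37178074 0.06      ] 0.13882589075195084 0.10114829094655613 0.10287857196162968 jar [0.47954632 0.37253866 0.086     ]
```

The plate's middle is at crop (203,230) and the jar's underside at (201,197), so the jar needs about +3 mm in x.

```bash
python3 -m creep '[[[45,-3,0,8,0,0,0],[45,0,0,8,0,0,0],[45,0,0,4,0,0,0],[45,0,0,2,0,0,0],[45,0,0,0,0,0,0]]]'
python3 -m creep '[[[45,0,0,1,0,0,0],[45,0,0,1,0,0,0],[45,0,0,0,0,0,0],[45,0,0,0,0,0,0]]]'
python3 -m creep '[[[45,0,0,1,0,0,0],[45,0,0,0,0,0,0],[45,0,0,0,0,0,0]]]'
```

```text
time_s: 30.1
tcp_pos: [0.4875, 0.3746, 0.2503]
tool_rot: [-3.141, -0.001, -3.141]
wrist_force: [-0.2, -0.2, -0.0]
opening: 0.0522
grasp_force: 42.6
time_s: 30.5
tcp_pos: [0.4876, 0.3748, 0.2488]
tool_rot: [3.141, 0.0, -3.141]
wrist_force: [0.0, 0.6, -0.6]
opening: 0.0522
grasp_force: 42.6
time_s: 30.8
tcp_pos: [0.4876, 0.3747, 0.2477]
tool_rot: [-3.142, 0.0, -3.141]
wrist_force: [-0.4, -0.4, -0.1]
opening: 0.0524
grasp_force: 42.6
```

```bash
python3 -m creep '[[[45,0,0,1,0,0,0],[45,0,0,1,0,0,0],[45,0,0,0,0,0,0],[45,0,0,0,0,0,0]]]'
python3 -m creep '[[[45,0,0,1,0,0,0],[45,0,0,0,0,0,0],[45,0,0,0,0,0,0]]]'
```

```text
time_s: 31.2
tcp_pos: [0.4876, 0.3747, 0.2456]
tool_rot: [-3.141, -0.0, -3.141]
wrist_force: [0.1, 0.3, -0.3]
opening: 0.0523
grasp_force: 42.6
time_s: 31.5
tcp_pos: [0.4876, 0.3747, 0.2447]
tool_rot: [-3.142, -0.0, -3.141]
wrist_force: [0.7, 0.4, -0.9]
opening: 0.0525
grasp_force: 42.7
```

```bash
python3 -m creep '[[[45,0,0,0.5,0,0,0],[45,0,0,0,0,0,0],[45,0,0,0,0,0,0]]]'
python3 -m creep '[[[45,0,0,0.5,0,0,0],[45,0,0,0,0,0,0],[45,0,0,0,0,0,0]]]'
```

```text
time_s: 31.8
tcp_pos: [0.4875, 0.3747, 0.2446]
tool_rot: [-3.142, -0.0, -3.141]
wrist_force: [-1.4, -1.0, 5.7]
opening: 0.0519
grasp_force: 43.1
time_s: 32.1
tcp_pos: [0.4876, 0.3747, 0.2446]
tool_rot: [3.142, 0.0, -3.141]
wrist_force: [-4.1, -2.0, 11.3]
opening: 0.0523
grasp_force: 43.7
```

```bash
python3 -m creep '[[[50,0,0,-1,0,0,0],[60,0,0,0,0,0,0],[70,0,0,0,0,0,0],[85,0,0,0,0,0,0],[85,0,0,0,0,0,0]]]'
python3 -m creep '[[[85,0,0,0,0,0,0],[85,0,0,-15,0,0,0],[85,0,0,-35,0,0,0],[85,0,0,-40,0,0,0],[85,0,0,-40,0,0,0]]]'
python3 -m creep '[[[85,30,25,-10,0,0,0],[85,35,30,0,0,0,0],[85,35,30,0,0,0,0],[85,35,30,0,0,0,0],[85,35,30,0,0,0,0]]]'
python3 - <<'E'
from h import *
print(get_obs()["tcp_pos"])
def f(c,p):
    im=grab_frame(c);k=proj(c,p).astype(int);print(c,k);return cv2.resize(im[k[1]-40:k[1]+40,k[0]-40:k[0]+40,::-1],(400,400),interpolation=3)
cv2.imwrite("pics/c11.png",np.hstack([f(c,(.482,.375,.08)) for c in("scene","top")]))
for n in("beaker","flask"): print(n,place_of(n,"top")[:1])
E
```

```text
time_s: 32.6
tcp_pos: [0.4876, 0.3747, 0.2445]
tool_rot: [-3.141, -0.0, -3.141]
wrist_force: [0.1, -0.1, 0.2]
opening: 0.0846
grasp_force: 0.0
time_s: 33.1
tcp_pos: [0.4874, 0.3746, 0.377]
tool_rot: [3.142, 0.0, -3.141]
wrist_force: [-0.2, 0.5, -0.4]
opening: 0.0851
grasp_force: 0.0
time_s: 33.6
tcp_pos: [0.316, 0.5206, 0.3862]
tool_rot: [3.14, 0.001, 3.142]
wrist_force: [0.8, 0.7, -0.0]
opening: 0.0846
grasp_force: 0.0
[0.31602998 0.52058049 0.38619029]
scene [302 128]
top [104 213]
beaker [{'pixel': [199.3, 251.9], 'score': 0.88}]
flask []
```

View pics/c11.png

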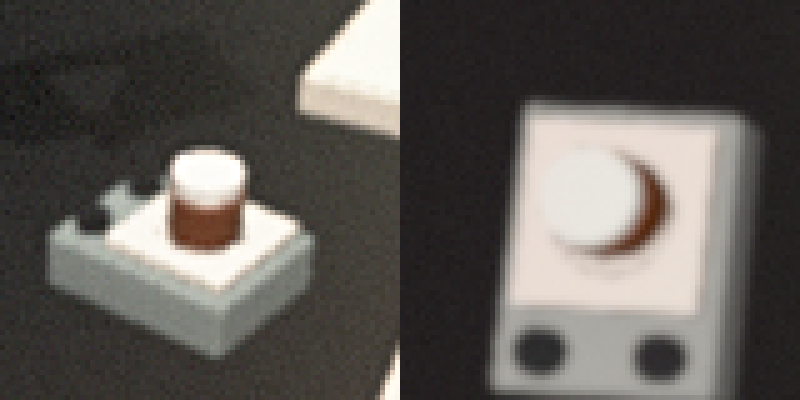

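```bash
python3 - <<'E'
from h import *
k=np.array([104,213]);g=lambda u,v:(k-40+np.array([u,v])/5-.5)
print("plate",ray("top",g(212,214.5),.06),"cap",ray("top",g(190,201),.112))
k=np.array([302,128]);print("scene plate",(ray("scene",g(107,235),.06)+ray("scene",g(300,226),.06))/2,"jar",ray("scene",g(207,165),.112),ray("scene",g(206,234),.06))
o=get_obs();print(o["tcp_pos"],o["wrist_force"],abs(np.array(o["joint_vel"])).max())
E
```

```text
plate [0.48079812 0.37752358 0.06      ] cap [0.48097509 0.37177788 0.112     ]
scene plate [0.48399144 0.37178074 0.06      ] jar [0.48157757 0.37425672 0.112     ] [0.48768235 0.36878477 0.06      ]
[0.3167819  0.5201499  0.38561491] [ 0.322794   -0.25215834 -0.52044253] 0.04003473583111357
```

All three samples are within about 6 mm of their plates' middles, so I'm handing in.

```bash
python3 -m creep '[[[85,0,0,0,0,0,0],[85,0,0,0,0,0,0],[85,0,0,0,0,0,0]]]'; python3 -c "
from workcell import hand_in;print(hand_in())"
```

```text
time_s: 34.1
tcp_pos: [0.3185, 0.519, 0.3848]
tool_rot: [-3.142, 0.0, 3.14]
wrist_force: [0.3, -0.5, 0.5]
opening: 0.0849
grasp_force: 0.0
the job is handed in; nothing more can be done
None
```

I handed the job in at about 34 s: the bottle is on the balance, the vial on the cooling block and the jar on the stirrer, each upright and about 4–7 mm from its plate's middle by camera; the stand is empty, and I saw no contact with the beaker or flask (the last check found the beaker in place but didn't detect the flask); `hand_in` returned no verdict.

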